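# Flip the batch marker over to its lattice side

### The job

The batch on the tray with the tart tin is finished: flip the hinged marker paddle in front of that tray right over its pivot, away from you, until it lies fully down on its far side and shows its lattice face, then take the hand away. Just push it over with the fingertips, steadily: do not pinch it between the fingers and do not flick it. Leave the other tray's marker as it is and move nothing else.

Things in the scene. Friction and masses are not known exactly. Their poses are not given: they have to be found in the camera images.
- marker_loaded: Fixed dark steel marker stand in front of the tray that has the tart tin on it: base 80 x 112 x 6 mm, two upright cheeks 62 mm long, 4 mm thick, 80 mm tall, 52 mm either side of the middle, two thin rest rods under the paddle 26 mm before and behind the pivot. Origin under its middle, z up, y along the pivot, x level from the robot's side to the far side (to the tray); yaw varies up to about 29 degrees.
- hinge_loaded (a point): Middle of that stand's pivot line, 70 mm above the table. Fixed to the stand: it has the stand's axes (y along the pivot, z up, x towards the far side) and does not turn with the paddle.
- paddle_loaded (a joint): Paddle angle, rad. 0: level on the near side (-x of the stand), ring face up; grows as the free edge goes up and over; 1.57 upright; 3.14 level on the far side, lattice face up; stops at 0 and 3.14. Starts at 0 to 0.3. Hinge is stiff (0.15 N m, 2 to 3 N at the free edge): the paddle stays wherever it is left, never falls by itself.
- edge_loaded (a point): Middle of the free edge of that paddle (marker in front of the tray that has the tart tin on it), 88 mm from the pivot, half-way through its thickness; moves with it. Paddle: steel plate reaching 4 to 88 mm from the pivot, 90 mm wide, 4 mm thick at the rim, 8 mm with its two face sheets, about 120 g. The space under the free edge is open to the table (66 mm when level), so a tilted fingertip can reach beneath.
- ring_face_loaded: White face sheet (66 x 78 x 2 mm) with a dark ring on it, on the upper side of that paddle while it lies on the near side; its origin is on the pivot and it turns with the paddle.
- lattice_face_loaded: White face sheet (66 x 78 x 2 mm) with a dark lattice of three by three bars, on the other side of that paddle: underneath at the start; origin on the pivot, turns with the paddle.
- marker_empty: Fixed dark steel marker stand in front of the empty tray: base 80 x 112 x 6 mm, two upright cheeks 62 mm long, 4 mm thick, 80 mm tall, 52 mm either side of the middle, two thin rest rods under the paddle 26 mm before and behind the pivot. Origin under its middle, z up, y along the pivot, x level from the robot's side to the far side (to the tray); yaw varies up to about 29 degrees.
- hinge_empty (a point): Middle of that stand's pivot line, 70 mm above the table. Fixed to the stand: it has the stand's axes (y along the pivot, z up, x towards the far side) and does not turn with the paddle.
- paddle_empty (a joint): Paddle angle, rad. 0: level on the near side (-x of the stand), ring face up; grows as the free edge goes up and over; 1.57 upright; 3.14 level on the far side, lattice face up; stops at 0 and 3.14. Starts at 0 to 0.3. Hinge is stiff (0.15 N m, 2 to 3 N at the free edge): the paddle stays wherever it is left, never falls by itself.
- edge_empty (a point): Middle of the free edge of that paddle (marker in front of the empty tray), 88 mm from the pivot, half-way through its thickness; moves with it. Paddle: steel plate reaching 4 to 88 mm from the pivot, 90 mm wide, 4 mm thick at the rim, 8 mm with its two face sheets, about 120 g. The space under the free edge is open to the table (66 mm when level), so a tilted fingertip can reach beneath.
- ring_face_empty: White face sheet (66 x 78 x 2 mm) with a dark ring on it, on the upper side of that paddle while it lies on the near side; its origin is on the pivot and it turns with the paddle.
- lattice_face_empty: White face sheet (66 x 78 x 2 mm) with a dark lattice of three by three bars, on the other side of that paddle: underneath at the start; origin on the pivot, turns with the paddle.
- tart_tin: Loose fluted dark steel tart tin, about 108 mm across and 28 mm tall, standing on one of two fixed aluminium trays (165 x 240 x 20 mm, side by side; left or right varies), about 180 mm beyond the pivot of its marker; origin under its centre.
- cutter: Loose steel ring cutter, 60 mm across, 40 mm tall, between the two markers. Bystander.
- scraper: Loose dough scraper with black grip, 100 x 75 x 18 mm, lying on the robot's side of the cutter. Bystander.
- spice: Loose small glass jar with steel lid, 42 mm across, 90 mm tall, beyond the cutter. Bystander.
- jar: Loose glass storage jar, 84 mm across, 130 mm tall, at the left side. Bystander.
- ruler: Loose wooden ruler 310 x 30 x 4 mm lying at the left side. Bystander.
- measure: Loose clear measuring cup with handle, 84 mm across, 110 mm tall, at the right side. Bystander.
- bowl: Loose steel bowl, 140 mm across, 60 mm tall, at the right side. Bystander.
- brush: Loose pastry brush lying at the right side, near the robot. Bystander.

How it is judged:
By the outcome, as a careful person would: the job done as asked, in the order asked, and still so for the second after the job is handed in, with the robot touching nothing.
It also fails if it takes over 48 s, if anything falls off the work surface, if the arm or the gripper's body presses on something with over 40 N, if the wrist force passes 120 N, or if a joint passes its speed limit or range.

### The arm

A 6-joint arm with a two-finger parallel gripper is mounted at the origin on the work surface. World frame = base frame: x ahead of the robot, y to its left, z up, the work surface at z = 0. Lengths are in m, angles in rad, forces in N, time in s.
With the tool pointing down it reaches from about 0.35 to 0.975 m from the base axis. Payload 4.9 kg.
Tool frame: the origin (TCP) lies on the centre line of the jaws, within the pads' length; the fingertips stand ctrl.tcp_to_tips ahead of it and the grasp point (between the pads) lies 3 mm ahead of it (ctrl.tcp_to_tips is the distance from the TCP to the fingertips, in m); z points along the fingers, y is the direction in which the jaws open and shut (so a half turn about z gives the same grasp; the last joint's range is limited). The gripper opens to 85 mm and grips with 20 to 120 N. Pads are 22 mm wide; open, the fingers measure 114 mm over their backs; the gripper's body (76 mm by 85 mm) begins 54 mm behind the grasp point. The pads swing forward as they close: fully open they stand 13 mm farther back than shut.
Start: joints at [-1.291, 0.053, 1.613, -0, 1.476, -0.119], TCP at [0.243, -0.576, 0.253] pointing down, gripper open.
Joint ranges: [-3.01, 3.01], [-1.01, 2.22], [0.06, 2.58], [-1.02, 4.17], [0.09, 2.62], [-3.14, 3.14]. Speed limits (rad/s): [2.57, 2.57, 3.14, 3.14, 3.14, 3.14].

### API

Orientations are given as a rotation vector (axis times angle).
In Python, from station import ctrl, vision gives the robot as it stands.
- The arm moves only by the tool jog_arm, never from a script. Its argument "deltas" is a list of rows, each a list of 7 numbers: the turn, a rotation vector about the tool's x, y, z in rad, then the shift along the tool's x, y, z in cm, then the opening, from 0 (shut) to 1 (fully open). A call has 1 to 12 rows; each row shifts and turns the commanded pose from where the row before left it, along the tool's axes as they then stand; what a row does not reach is not made up. A row lasts 1/12 s, in which the tool goes at most 41.7 mm and 7.16 degrees, less where a joint would pass 70% of its speed; a pose out of reach is approached as far as the arm can. A call with a gripper value outside its range is refused whole. The fingers move at their own pace and stop on an object; "grip_force" is the grip in N (left out, the last holds). Time passes only in rows, so rows that do not move let the fingers close. It gives the time, the measured TCP pose, the force and the opening at its end, in the units of the state.
- ctrl.get_obs(): the state, without advancing time (a new reading comes with each control period).
- vision.get_image(name): name is "scene" or "side" or "wrist"; returns (picture, depth): 400x640x3 uint8, red, green, blue; 400x640 float32, m along the optical axis (not along the pixel's ray), 0 where there is no reading.
- vision.calibration(name): a dict with "fx", "fy", "cx", "cy" (pixels), "dist" ([k1, k2, p1, p2, k3] as OpenCV has them; the pictures are not rectified), "rvec" (rotation vector, rad) and "tvec" (3), from world to camera coordinates, as OpenCV has them; the wrist camera has in their place "hand_eye" (4x4, takes a point from camera to tool coordinates, whose origin is the TCP and whose axes are the flange's). Camera axes: x right, y down, z forward; pixel columns grow to the right and rows downward; lengths in m; the calibration is good to about 2 mm. A picture is of the moment at which its call begins: read the wrist's pose just before it. calibration takes no time and is no camera call.
- ctrl.finish_job(): hands the job in, once; it reports no verdict.
The state is a dict: "t": time; "q": joint angles; "dq": joint speeds; "effort": joint torques, N m; "tool_pos": TCP position; "tool_rot": TCP orientation; "contact_force": force on the tool from outside, world axes, zero at the start; "wrist_torque": the same for the moment, N m; "opening": finger opening in m.
Only numpy, scipy, OpenCV 4.12 (cv2) and the standard library are available. Lean on these libraries where they do the work, as an engineer would, in place of code of your own. Each camera call takes 0.05 s, during which the arm holds its last target. There are 200 camera calls.

## Working session

There is one attempt and no reset: what is moved stays moved. The work goes in short steps, Python scripts to look and compute and a tool call to move; the robot and the scene stay as the last step left them, time stands still between calls to the robot, and variables do not carry over. Pictures are saved under pics/ and viewed, about 8 in all and at most 12, crops included, and the job is handed in when it is done.

Besides the shell and the picture viewer there is one more tool, called after "Emit:" by a JSON object that holds its "name" and its "arguments". jog_arm: Moves the arm, as the interface text tells. Its arguments: {"type":"object","properties":{"deltas":{"type":"array"},"grip_force":{"type":"number"}},"required":["deltas"]}

```bash
mkdir -p pics
cat > h.py <<'E'
import numpy as np,cv2
from scipy.spatial.transform import Rotation as R
from station import ctrl,vision
def snap(n,f):
    o=ctrl.get_obs();im,d=vision.get_image(n);cv2.imwrite(f'pics/{f}.png',im[:,:,::-1]);np.save(f'pics/{f}.npy',d);return o,im,d
def world(n,d,uv,o=None,win=1):
    c=vision.calibration(n);K=np.array([[c['fx'],0,c['cx']],[0,c['fy'],c['cy']],[0,0,1]])
    out=[]
    for u,v in uv:
        p=d[v-win:v+win+1,u-win:u+win+1];z=np.median(p[p>0]) if (p>0).any() else np.nan
        x=cv2.undistortPoints(np.array([[[u,v]]],float),K,np.array(c['dist']))[0,0]
        P=np.array([x[0]*z,x[1]*z,z])
        if n=='wrist':
            H=np.array(c['hand_eye']);P=H[:3,:3]@P+H[:3,3];P=R.from_rotvec(o['tool_rot']).apply(P)+o['tool_pos']
        else: P=R.from_rotvec(np.ravel(c['rvec'])).inv().apply(P-np.ravel(c['tvec']))
        out.append(P)
    return np.array(out)
E
python3 - <<'E'
from h import *
o,_,_=snap('scene','s1');snap('side','d1')
print(o,ctrl.tcp_to_tips)
E
```

```text
{'t': 0.0, 'q': array([-1.29097178e+00,  5.33585929e-02,  1.61431239e+00,  2.31478154e-05,
        1.47597908e+00, -1.18991536e-01]), 'dq': array([ 0.00110417,  0.00260184, -0.00079782, -0.00061545, -0.00016172,
        0.0003785 ]), 'effort': array([ 3.26928875e-04, -3.93688273e+01, -3.70173562e+01,  1.18792195e-05,
        7.08751773e-03,  1.35778237e-05]), 'tool_pos': array([ 0.24255432, -0.57538537,  0.25205091]), 'tool_rot': array([-3.07732763e+00, -6.21905374e-01,  2.23384876e-04]), 'contact_force': array([-0.45401609, -0.02269145, -0.30225122]), 'wrist_torque': array([-0.00518704,  0.00909583,  0.02972566]), 'opening': 0.0850892038421764} 0.022
```

View pics/s1.png

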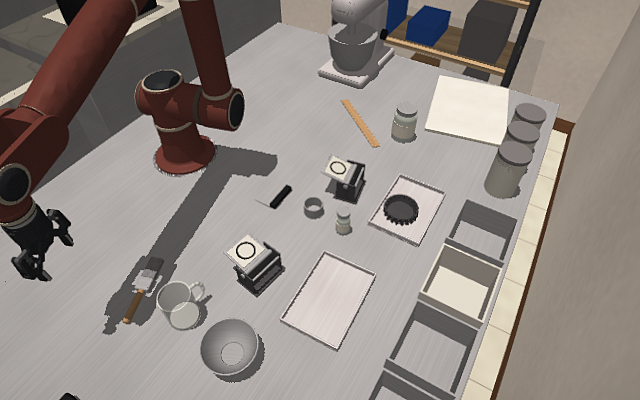

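View pics/d1.png

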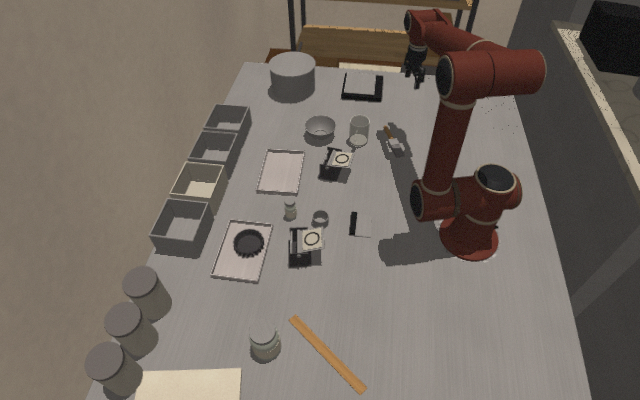

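The tart tin is on the left tray (scene 402,208), so the target is the marker at scene (343,178) / side (303,243). Both paddles show the ring and are nearly level. Next is an enlarged crop of each view.

Run:
```python
import cv2,numpy as np
a=cv2.imread('pics/s1.png')[145:210,310:380];b=cv2.imread('pics/d1.png')[220:275,275:335]
f=lambda x:cv2.resize(x,None,fx=6.5,fy=6.5,interpolation=cv2.INTER_CUBIC)
a,b=f(a),f(b);b=cv2.copyMakeBorder(b,0,a.shape[0]-b.shape[0],0,0,0)
cv2.imwrite('pics/c1.png',np.hstack([a,b])[:, :800]);print(a.shape,b.shape)
```

```text
(422, 455, 3) (422, 390, 3)
```

View pics/c1.png

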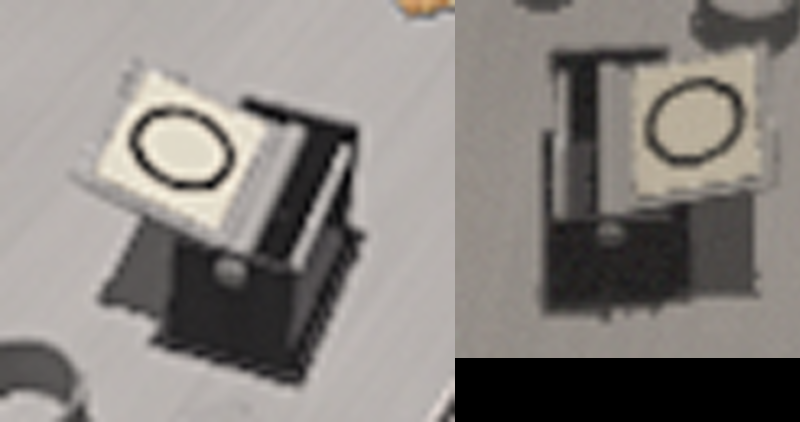

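The crop shows the white face with corners near scene (332,155) and (325,171) on the free side, and the ring centre at (338,168). I fit the bright points above the table from both cameras.

Run:
```python
from h import *
for n,f,(u0,u1,v0,v1),thr,ring in (('scene','s1',(315,370,150,205),140,(338,168)),('side','d1',(285,328,222,272),110,(312,239))):
    im=cv2.imread(f'pics/{f}.png');d=np.load(f'pics/{f}.npy');g=im.min(2);yel=im[:,:,2].astype(int)-im[:,:,0]
    px=[(u,v) for v in range(v0,v1) for u in range(u0,u1)]
    W=world(n,d,px,win=0);G=np.array([g[v,u] for u,v in px]);mx=np.array([im[v,u].max() for u,v in px])
    zz=W[:,2];print(n,'ring',world(n,d,[ring],win=1).round(4))
    m=(zz>.055)&(zz<.13)&(mx>thr)
    P=W[m];print(len(P),P.min(0),P.max(0))
    c=P.mean(0)
    for _ in range(5):
        A=np.c_[P[:,:2],np.ones(len(P))];s=np.linalg.lstsq(A,P[:,2],rcond=None)[0];r=P[:,2]-A@s;P=P[abs(r)<max(.004,2*r.std())]
    print('plane',s.round(3),'slope dir yaw deg',np.degrees(np.arctan2(-s[1],-s[0])),'tilt',np.arctan(np.hypot(*s[:2])),len(P))
    # min area rect in plane
    nrm=np.array([-s[0],-s[1],1]);
    box=cv2.minAreaRect(P[:,:2].astype(np.float32)*1000);print('rect',box,cv2.boxPoints(box).round(0).tolist())
    dk=(zz>.06)&(zz<.1)&(mx<90);Q=W[dk];b=cv2.minAreaRect(Q[:,:2].astype(np.float32)*1000);print('dark',len(Q),b,np.median(Q[:,2]))
```

```text
scene ring [[0.5527 0.143  0.0866]]
565 [0.50354781 0.0947751  0.06097592] [0.62676092 0.20860802 0.09896108]
plane [-0.253 -0.048  0.233] slope dir yaw deg 10.718917576244376 tilt 0.2522557636788672 515
rect ((565.5031127929688, 150.56121826171875), (110.8504638671875, 101.64226531982422), 10.476179122924805) [[502.0, 190.0], [520.0, 91.0], [629.0, 111.0], [611.0, 211.0]]
dark 168 ((575.0947265625, 149.79525756835938), (95.28364562988281, 115.00366973876953), 9.324686050415039) 0.0747038847920589
side ring [[0.5507 0.1492 0.086 ]]
585 [0.50590781 0.09732621 0.06009844] [0.63233791 0.21134803 0.09631779]
plane [-0.246 -0.046  0.227] slope dir yaw deg 10.534207110811655 tilt 0.24557308740283965 524
rect ((568.0724487304688, 155.41989135742188), (113.1051025390625, 103.90607452392578), 10.7744140625) [[503.0, 196.0], [522.0, 94.0], [633.0, 115.0], [614.0, 217.0]]
dark 161 ((579.12255859375, 153.77789306640625), (99.3646011352539, 116.03887176513672), 11.537544250488281) 0.07571400767535628
```

```bash
cat >> h.py <<'E'
def delta(pos,xyaw,alpha,beta=0,o=None):
    "target: tool x at yaw, z down, then tilt alpha about tool x / beta about tool y; prints turn (rad) and shift (cm) in current tool axes"
    o=o or ctrl.get_obs();c,s=np.cos(xyaw),np.sin(xyaw)
    T=R.from_matrix(np.array([[c,s,0],[s,-c,0],[0,0,-1]]))*R.from_euler('XY',[alpha,beta])
    C=R.from_rotvec(o['tool_rot']);print('turn',(C.inv()*T).as_rotvec().round(3),'shift cm',(C.inv().apply(np.array(pos)-o['tool_pos'])*100).round(2),'tool z tgt',T.apply([0,0,1]).round(2))
E
python3 - <<'E'
from h import *
d=np.load('pics/s1.npy')
for k,p in dict(jar=(406,107),ruler=(352,110),ruler2=(376,144),cutter=(314,203),scraper=(285,190),spice=(344,214),tin=(402,208)).items(): print(k,world('scene',d,[p]).round(3))
delta([.53,.16,.25],.183,0)
E
```

```text
jar [[0.628 0.498 0.13 ]]
ruler [[0.398 0.54  0.003]]
ruler2 [[0.571 0.402 0.003]]
cutter [[0.528 0.036 0.007]]
scraper [[0.424 0.026 0.02 ]]
spice [[ 0.661 -0.015  0.091]]
tin [[0.777 0.161 0.009]]
turn [-0.002 -0.     0.216] shift cm [ 55.05 -56.61   0.33] tool z tgt [ 0.  0. -1.]
```

Emit:
{"name": "jog_arm", "arguments": {"deltas": [[0,0,0,2.45,-2.83,0,0],[0,0,0,2.45,-2.83,0,0],[0,0,0,2.45,-2.83,0,0],[0,0,0,2.45,-2.83,0,0],[0,0,0,2.45,-2.83,0,0],[0,0,0,2.45,-2.83,0,0],[0,0,0,2.45,-2.83,0,0],[0,0,0,2.45,-2.83,0,0],[0,0,0,2.45,-2.83,0,0],[0,0,0,2.45,-2.83,0,0],[0,0,0,2.45,-2.83,0,0],[0,0,0,2.45,-2.83,0,0]], "grip_force": 40}}

```text
t: 1.1
tool_pos: [0.3816, -0.147, 0.2529]
tool_rot: [3.08, 0.621, 0.0]
contact_force: [0.2, -0.9, -0.4]
opening: 0.0002
```

Emit:
{"name": "jog_arm", "arguments": {"deltas": [[0,0,0,2.45,-2.83,0,0],[0,0,0,2.45,-2.83,0,0],[0,0,0,2.45,-2.83,0,0],[0,0,0,2.45,-2.83,0,0],[0,0,0,2.45,-2.83,0,0],[0,0,0,2.45,-2.83,0,0],[0,0,0,2.45,-2.83,0,0],[0,0,0,2.45,-2.83,0,0],[0,0,0,2.45,-2.83,0,0],[0,0,0,2.45,-2.83,0,0],[0,0,0,2.45,-2.83,0,0],[0,0,0,2.45,-2.83,0,0]]}}

```text
t: 2.1
tool_pos: [0.5207, 0.2802, 0.2526]
tool_rot: [3.079, 0.623, -0.001]
contact_force: [0.0, -0.8, 0.2]
opening: -0.0002
```

Emit:
{"name": "jog_arm", "arguments": {"deltas": [[0,0,0.054,0,0,0,0],[0,0,0.054,0,0,0,0],[0,0,0.054,0,0,0,0],[0,0,0.054,0,0,0,0],[-0.1,0,0,0,0,0,0],[-0.1,0,0,0,0,0,0],[-0.1,0,0,0,0,0,0],[-0.1,0,0,0,0,0,0]]}}

```text
t: 2.77
tool_pos: [0.5209, 0.2783, 0.2537]
tool_rot: [2.727, 0.249, 0.052]
contact_force: [0.8, -0.7, 0.1]
opening: 0.0001
```

Run:
```python
from h import *
o=ctrl.get_obs();print({k:np.round(v,3) for k,v in o.items()})
for a in (-.4,-.9): delta([.52,.28,.25],.183,a)
```

```text
{'t': np.float64(2.767), 'q': array([ 0.527,  0.074,  1.625, -0.38 ,  1.584,  1.937]), 'dq': array([ 0.446,  0.371, -0.191, -1.079,  0.401,  0.466]), 'effort': array([ -1.876, -41.632, -35.632,  -0.277,   0.103,  -0.363]), 'tool_pos': array([0.521, 0.278, 0.254]), 'tool_rot': array([2.727, 0.249, 0.052]), 'contact_force': array([ 0.802, -0.666,  0.061]), 'wrist_torque': array([0.173, 0.04 , 0.061]), 'opening': np.float64(0.0)}
turn [ 0.005 -0.001 -0.001] shift cm [-0.06 -0.32  0.26] tool z tgt [ 0.07 -0.38 -0.92]
turn [-0.495 -0.    -0.001] shift cm [-0.06 -0.32  0.26] tool z tgt [ 0.14 -0.77 -0.62]
```

```bash
cat >> h.py <<'E'
YAW=.183;AL=-.8;Hn=np.array([.596,.156,0]);X=np.array([np.cos(YAW),np.sin(YAW),0]);Y=np.array([-X[1],X[0],0])
def tcp(xs,ys,z): return Hn+X*xs+Y*ys+np.array([0,0,z])-.022*(-Y*np.sin(-AL)-np.array([0,0,np.cos(AL)]))
def box(th,r,m=0):
    e=np.array([-np.cos(th),np.sin(th)]);t=np.array([np.sin(th),np.cos(th)])
    p=r*e-(.004+m+.011*abs(t[0])+.0225*abs(t[1]))*t
    return p[0],.07+p[1]-.0125
def now():
    o=ctrl.get_obs();C=R.from_rotvec(o['tool_rot']);tip=o['tool_pos']+.022*C.apply([0,0,1])-Hn
    print('t',round(o['t'],2),'tip xs,ys,z',np.round([tip@X,tip@Y,tip[2]],4),'F',np.round(o['contact_force'],1),'q',o['q'].round(2))
E
python3 - <<'E'
from h import *
now();delta(tcp(-.075,.13,.10),YAW,AL)
C=R.from_matrix(np.array([X,np.array([X[1],-X[0],0]),[0,0,-1]]).T)*R.from_euler('X',AL)
prev=None
for n,p in [('stage',(-.075,.13,.10)),('low',(-.075,.10,.037)),('in',(-.075,.03,.037))]+[(f'{th:.2f}',(lambda b:(b[0],.03,b[1]))(box(th,np.interp(th,[.25,1.2],[.07,.062])))) for th in (.25,.5,.75,1.,1.25,1.5,1.75,2.,2.25,2.5,2.75,2.95,3.14)]:
    q=tcp(*p);print(n,np.round(p,4),'' if prev is None else (C.inv().apply(q-prev)*100).round(2));prev=q
E
```

```text
t 2.77 tip xs,ys,z [-0.0516  0.1252  0.2334] F [ 0.8 -0.7  0.1] q [ 0.53  0.07  1.63 -0.38  1.58  1.94]
turn [-0.395 -0.001 -0.001] shift cm [-2.35 -6.54 12.25] tool z tgt [ 0.13 -0.71 -0.7 ]
stage [-0.075  0.13   0.1  ] 
low [-0.075  0.1    0.037] [-0.   -2.43  6.54]
in [-0.075  0.03   0.037] [0.   4.88 5.02]
0.25 [-0.0749  0.03    0.0472] [ 0.01  0.73 -0.71]
0.50 [-0.0735  0.03    0.0646] [ 0.14  1.25 -1.21]
0.75 [-0.0672  0.03    0.0819] [ 0.63  1.24 -1.21]
1.00 [-0.0558  0.03    0.0974] [ 1.14  1.11 -1.08]
1.25 [-0.04    0.03    0.1095] [ 1.58  0.87 -0.85]
1.50 [-0.0209  0.03    0.1182] [ 1.91  0.62 -0.6 ]
1.75 [-0.0075  0.03    0.1219] [ 1.34  0.26 -0.26]
2.00 [0.0046 0.03   0.1236] [ 1.2   0.12 -0.12]
2.25 [0.0182 0.03   0.1225] [ 1.36 -0.08  0.08]
2.50 [0.0325 0.03   0.1175] [ 1.44 -0.36  0.35]
2.75 [0.0462 0.03   0.108 ] [ 1.37 -0.69  0.67]
2.95 [0.0555 0.03   0.097 ] [ 0.93 -0.79  0.77]
3.14 [0.062  0.03   0.0841] [ 0.65 -0.92  0.9 ]
```

Emit:
{"name": "jog_arm", "arguments": {"deltas": [[-0.1,0,0,0,0,0,0],[-0.1,0,0,0,0,0,0],[-0.1,0,0,0,0,0,0],[-0.1,0,0,0,0,0,0],[0,0,0,-0.59,-2.7,2.18,0],[0,0,0,-0.59,-2.7,2.18,0],[0,0,0,-0.59,-2.7,2.18,0],[0,0,0,-0.59,-2.7,2.18,0],[0,0,0,0,0,0,0],[0,0,0,0,0,0,0]]}}

```text
t: 3.6
tool_pos: [0.4939, 0.2854, 0.1131]
tool_rot: [2.33, 0.217, 0.085]
contact_force: [-0.9, 0.1, -0.0]
opening: -0.0002
```

Run:
```python
from h import *
now();delta(tcp(-.075,.10,.037),YAW,AL)
```

```text
t 3.6 tip xs,ys,z [-0.0769  0.13    0.0978] F [-0.9  0.1 -0. ] q [ 0.68  0.34  1.67 -0.68  1.59  2.22]
turn [0.003 0.003 0.004] shift cm [ 0.21 -2.29  6.38] tool z tgt [ 0.13 -0.71 -0.7 ]
```

Now I lower it, then look before sliding under.

Emit:
{"name": "jog_arm", "arguments": {"deltas": [[0,0,0,0.1,-0.77,2.13,0],[0,0,0,0.1,-0.77,2.13,0],[0,0,0,0,-0.75,2.13,0],[0,0,0,0,0,0,0],[0,0,0,0,0,0,0]]}}

```text
t: 4.02
tool_pos: [0.5037, 0.2575, 0.056]
tool_rot: [2.334, 0.212, 0.092]
contact_force: [0.2, 0.0, 0.4]
opening: 0.0
```

Run:
```python
from h import *
now()
snap('scene','s2');o,_,_=snap('wrist','w2');snap('side','d2')
a=cv2.imread('pics/s2.png')[110:210,270:390];b=cv2.imread('pics/d2.png')[210:300,260:350];w=cv2.imread('pics/w2.png')
f=lambda x,s:cv2.resize(x,None,fx=s,fy=s,interpolation=cv2.INTER_CUBIC)
A=cv2.resize(a,(360,300));B=cv2.resize(b,(300,300));Wi=cv2.resize(w,(480,300))
c=np.vstack([np.hstack([A,B]),np.hstack([Wi,np.zeros((300,180,3),np.uint8)])]);cv2.imwrite('pics/c2.png',c)
```

```text
t 4.02 tip xs,ys,z [-0.0722  0.1008  0.0407] F [0.2 0.  0.4] q [ 0.64  0.4   1.71 -0.7   1.48  2.26]
```

View pics/c2.png

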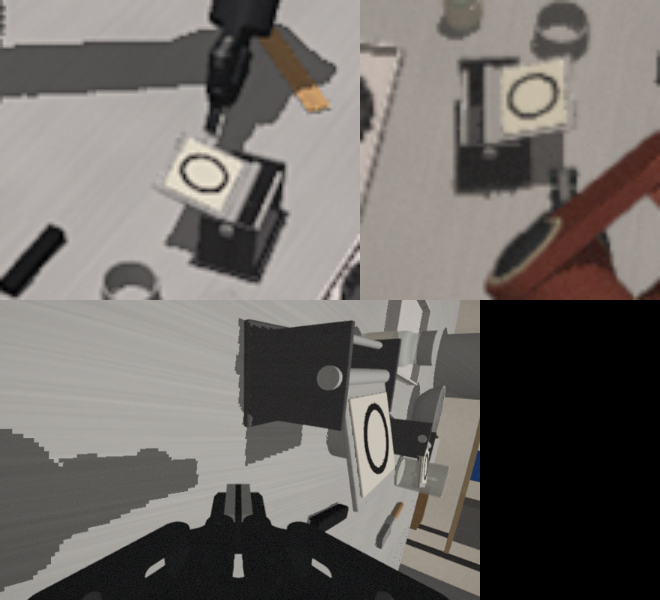

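The fingertips (wrist view 238,490) sit beside the paddle and below its rim, with a clear path under it. I slide in.

Emit:
{"name": "jog_arm", "arguments": {"deltas": [[0,0,0,-0.07,1.17,1.33,0],[0,0,0,-0.07,1.17,1.33,0],[0,0,0,-0.07,1.17,1.33,0],[0,0,0,-0.07,1.17,1.33,0],[0,0,0,0,0,0,0],[0,0,0,0,0,0,0]]}}

```text
t: 4.67
tool_pos: [0.5141, 0.1886, 0.0529]
tool_rot: [2.336, 0.212, 0.095]
contact_force: [0.1, 2.6, 0.4]
opening: 0.0002
```

Emit:
{"name": "jog_arm", "arguments": {"deltas": [[0,0,0,0,0.37,-0.36,0],[0,0,0,0,0.36,-0.36,0],[0,0,0,0.03,0.32,-0.3,0],[0,0,0,0.03,0.32,-0.3,0],[0,0,0,0.04,0.31,-0.3,0],[0,0,0,0.04,0.31,-0.3,0],[0,0,0,0,0,0,0]]}}

```text
t: 5.25
tool_pos: [0.5147, 0.1881, 0.0791]
tool_rot: [2.335, 0.214, 0.092]
contact_force: [-0.3, 2.9, -1.6]
opening: -0.0001
```

Run:
```python
from h import *
now()
b=box(.5,.068);delta(tcp(b[0],.03,b[1]),YAW,AL)
```

```text
t 5.25 tip xs,ys,z [-0.0741  0.0306  0.0638] F [-0.3  2.9 -1.6] q [ 0.53  0.29  1.81 -0.75  1.43  2.18]
turn [-0.001 -0.001 -0.001] shift cm [ 0.06  0.1  -0.02] tool z tgt [ 0.13 -0.71 -0.7 ]
```

Emit:
{"name": "jog_arm", "arguments": {"deltas": [[0,0,0,0.16,0.31,-0.3,0],[0,0,0,0.16,0.31,-0.3,0],[0,0,0,0.16,0.31,-0.3,0],[0,0,0,0.16,0.31,-0.3,0],[0,0,0,0.28,0.28,-0.27,0],[0,0,0,0.28,0.28,-0.27,0],[0,0,0,0.29,0.28,-0.27,0],[0,0,0,0.29,0.28,-0.27,0],[0,0,0,0,0,0,0]]}}

```text
t: 6.0
tool_pos: [0.5326, 0.1906, 0.1123]
tool_rot: [2.333, 0.212, 0.092]
contact_force: [-1.2, 1.6, -0.8]
opening: -0.0001
```

Run:
```python
from h import *
now()
b=box(1.0,.064);delta(tcp(b[0],.03,b[1]),YAW,AL)
snap('scene','s3');snap('wrist','w3')
a=cv2.imread('pics/s3.png')[110:210,270:390];w=cv2.imread('pics/w3.png')
cv2.imwrite('pics/c3.png',np.hstack([cv2.resize(a,(360,300)),cv2.resize(w,(440,300))]))
```

```text
t 6.0 tip xs,ys,z [-0.0561  0.0298  0.097 ] F [-1.2  1.6 -0.8] q [ 0.52  0.27  1.76 -0.75  1.47  2.13]
turn [ 0.    -0.    -0.002] shift cm [ 0.01  0.03 -0.06] tool z tgt [ 0.13 -0.71 -0.7 ]
```

View pics/c3.png

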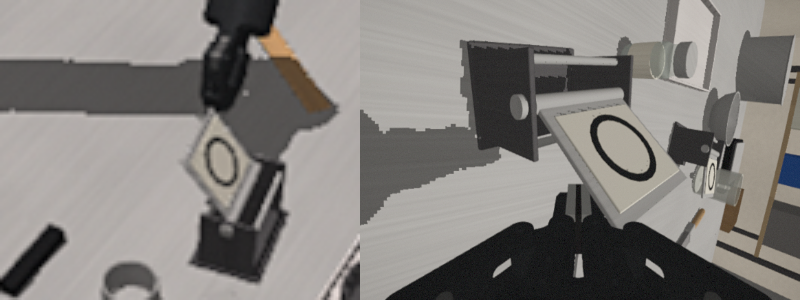

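The paddle has tilted up to about 0.9 rad, and the fingers are pushing on its underside. I continue along the arc.

Emit:
{"name": "jog_arm", "arguments": {"deltas": [[0,0,0,0.4,0.22,-0.21,0],[0,0,0,0.4,0.22,-0.21,0],[0,0,0,0.4,0.22,-0.21,0],[0,0,0,0.4,0.22,-0.21,0],[0,0,0,0.48,0.16,-0.15,0],[0,0,0,0.48,0.16,-0.15,0],[0,0,0,0.48,0.16,-0.15,0],[0,0,0,0.48,0.16,-0.15,0],[0,0,0,0.45,0.1,-0.1,0],[0,0,0,0.45,0.1,-0.1,0],[0,0,0,0.45,0.06,-0.06,0],[0,0,0,0,0,0,0]]}}

```text
t: 7.1
tool_pos: [0.5806, 0.1994, 0.1363]
tool_rot: [2.333, 0.213, 0.092]
contact_force: [-1.7, -0.8, -0.7]
opening: -0.0002
```

Emit:
{"name": "jog_arm", "arguments": {"deltas": [[0,0,0,0.3,0.03,-0.03,0],[0,0,0,0.3,0.03,-0.03,0],[0,0,0,0.3,0.03,-0.03,0],[0,0,0,0.3,0.03,-0.03,0],[0,0,0,0.34,-0.02,0.02,0],[0,0,0,0.34,-0.02,0.02,0],[0,0,0,0.34,-0.02,0.02,0],[0,0,0,0.34,-0.02,0.02,0],[0,0,0,0,0,0,0]]}}

```text
t: 7.85
tool_pos: [0.6057, 0.2044, 0.1365]
tool_rot: [2.334, 0.214, 0.092]
contact_force: [-2.0, 0.2, -1.1]
opening: 0.0
```

Run:
```python
from h import *
now()
for t in (2.25,2.5): b=box(t,.062);delta(tcp(b[0],.03,b[1]),YAW,AL)
snap('scene','s4');snap('wrist','w4')
a=cv2.imread('pics/s4.png')[110:210,270:390];w=cv2.imread('pics/w4.png')
cv2.imwrite('pics/c4.png',np.hstack([cv2.resize(a,(360,300)),cv2.resize(w,(440,300))]))
```

```text
t 7.85 tip xs,ys,z [0.0184 0.03   0.1211] F [-2.   0.2 -1.1] q [ 0.49  0.38  1.58 -0.76  1.51  2.05]
turn [-0.    -0.001 -0.001] shift cm [-0.02  0.1  -0.09] tool z tgt [ 0.13 -0.71 -0.7 ]
turn [-0.    -0.001 -0.001] shift cm [ 1.42 -0.26  0.26] tool z tgt [ 0.13 -0.71 -0.7 ]
```

View pics/c4.png

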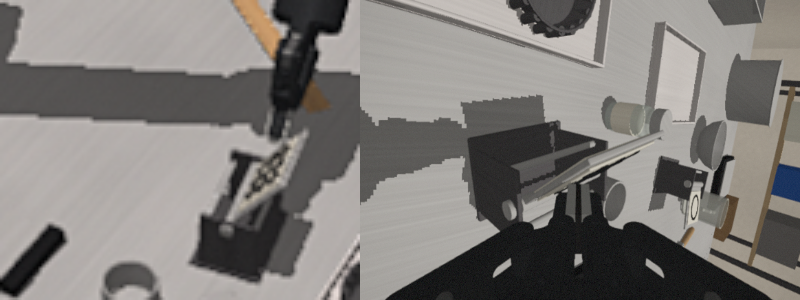

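The paddle is past upright, the lattice face shows, and the fingers are behind it. I continue down the far side.

Emit:
{"name": "jog_arm", "arguments": {"deltas": [[0,0,0,0.36,-0.07,0.07,0],[0,0,0,0.36,-0.07,0.07,0],[0,0,0,0.36,-0.07,0.07,0],[0,0,0,0.36,-0.07,0.07,0],[0,0,0,0.34,-0.17,0.17,0],[0,0,0,0.34,-0.17,0.17,0],[0,0,0,0.34,-0.17,0.17,0],[0,0,0,0.34,-0.17,0.17,0],[0,0,0,0,0,0,0]]}}

```text
t: 8.7
tool_pos: [0.6331, 0.2088, 0.1221]
tool_rot: [2.334, 0.214, 0.091]
contact_force: [0.1, -1.0, -0.4]
opening: 0.0003
```

Emit:
{"name": "jog_arm", "arguments": {"deltas": [[0,0,0,0.31,-0.26,0.26,0],[0,0,0,0.31,-0.26,0.26,0],[0,0,0,0.31,-0.26,0.26,0],[0,0,0,0.2,-0.26,0.26,0],[0,0,0,0.2,-0.26,0.26,0],[0,0,0,0,0,0,0]]}}

```text
t: 9.2
tool_pos: [0.6457, 0.211, 0.1032]
tool_rot: [2.333, 0.215, 0.09]
contact_force: [0.5, -0.4, 0.7]
opening: 0.0002
```

Run:
```python
from h import *
now()
for t in (3.05,3.14): b=box(t,.062);delta(tcp(b[0],.03,b[1]),YAW,AL)
snap('scene','s5');snap('wrist','w5')
a=cv2.imread('pics/s5.png')[110:210,270:390];w=cv2.imread('pics/w5.png')
cv2.imwrite('pics/c5.png',np.hstack([cv2.resize(a,(360,300)),cv2.resize(w,(440,300))]))
```

```text
t 9.2 tip xs,ys,z [0.0589 0.0293 0.0879] F [ 0.5 -0.4  0.7] q [ 0.47  0.49  1.49 -0.76  1.48  2.06]
turn [0.    0.    0.001] shift cm [ 0.03  0.13 -0.23] tool z tgt [ 0.13 -0.71 -0.7 ]
turn [0.    0.    0.001] shift cm [ 0.31 -0.32  0.21] tool z tgt [ 0.13 -0.71 -0.7 ]
```

View pics/c5.png

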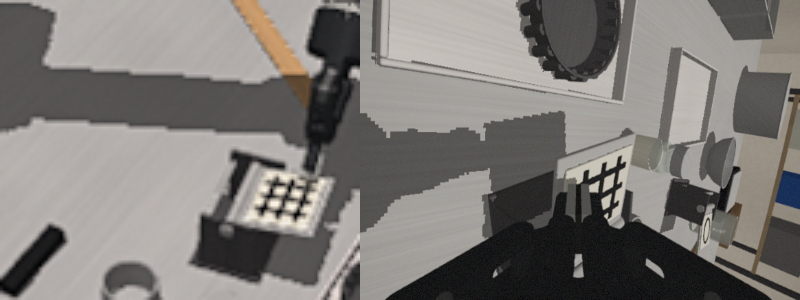

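The paddle is nearly level on the far side. I press down in small steps, watching the force.

Emit:
{"name": "jog_arm", "arguments": {"deltas": [[0,0,0,0.1,-0.11,0.1,0],[0,0,0,0.1,-0.11,0.1,0],[0,0,0,0.1,-0.11,0.1,0],[0,0,0,0,0,0,0]]}}

```text
t: 9.63
tool_pos: [0.6485, 0.2117, 0.0997]
tool_rot: [2.334, 0.214, 0.09]
contact_force: [-0.7, -0.8, 0.7]
opening: 0.0001
```

Emit:
{"name": "jog_arm", "arguments": {"deltas": [[0,0,0,0,-0.11,0.1,0],[0,0,0,0,-0.11,0.1,0],[0,0,0,0,0,0,0]]}}

```text
t: 9.88
tool_pos: [0.6486, 0.2118, 0.0968]
tool_rot: [2.334, 0.214, 0.091]
contact_force: [0.8, -0.4, 0.7]
opening: -0.0003
```

Emit:
{"name": "jog_arm", "arguments": {"deltas": [[0,0,0,0,-0.1,0.1,0],[0,0,0,0,-0.1,0.1,0],[0,0,0,0,0,0,0]]}}

```text
t: 10.13
tool_pos: [0.6487, 0.2118, 0.094]
tool_rot: [2.334, 0.214, 0.091]
contact_force: [1.1, 0.8, 1.6]
opening: -0.0001
```

Emit:
{"name": "jog_arm", "arguments": {"deltas": [[0,0,0,0,-0.1,0.1,0],[0,0,0,0,-0.1,0.1,0],[0,0,0,0,0,0,0]]}}

```text
t: 10.38
tool_pos: [0.6489, 0.2119, 0.0935]
tool_rot: [2.332, 0.212, 0.092]
contact_force: [-3.4, 1.5, 7.8]
opening: 0.0
```

Run:
```python
from h import *
now()
d=snap('scene','s6')[2];snap('side','d6');o,w,_=snap('wrist','w6')
a=cv2.imread('pics/s6.png')[150:210,320:392];w=cv2.imread('pics/w6.png')[130:330,200:520]
cv2.imwrite('pics/c6.png',np.hstack([cv2.resize(a,(360,300)),cv2.resize(w,(440,300))]))
im=cv2.imread('pics/s6.png');px=[(u,v) for v in range(160,200) for u in range(345,385)]
W=world('scene',d,px,win=0);mx=np.array([im[v,u].max() for u,v in px]);L=W-Hn
m=(mx>140)&(L@X>.02)&(L@X<.08)&(abs(L@Y)<.035)&(W[:,2]>.05)&(W[:,2]<.12)
A=np.c_[L[m]@X,L[m]@Y,np.ones(m.sum())];z=W[m,2]
for _ in range(4):
    s=np.linalg.lstsq(A,z,rcond=None)[0];r=abs(z-A@s);k=r<max(.003,2*r.std());A,z=A[k],z[k]
print(s,len(z))
```

```text
t 10.38 tip xs,ys,z [0.0622 0.0296 0.0782] F [-3.4  1.5  7.8] q [ 0.47  0.51  1.48 -0.77  1.47  2.07]
[-0.03901386 -0.01699632  0.07672877] 162
```

View pics/c6.png

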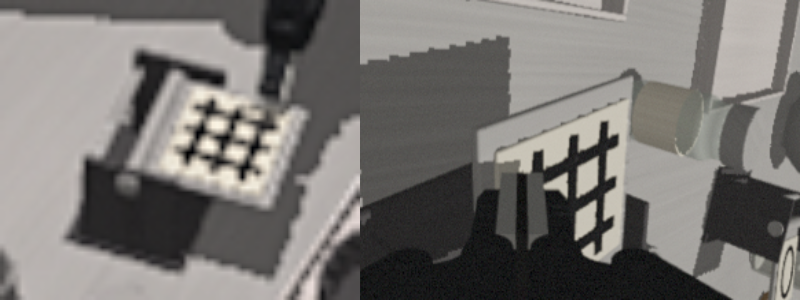

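The paddle resists at 7.8 N, well above the hinge's roughly 2.2 N at that radius, and the plane fit is level, so it is on its stop. I lift straight off, then back away.

Emit:
{"name": "jog_arm", "arguments": {"deltas": [[0,0,0,0,0.3,-0.3,0],[0,0,0,0,0.7,-0.7,0],[0,0,0,0,1.4,-1.4,0],[0,0,0,0,2,-2,0],[0,0,0,0,2,-2,0],[0,0,0,0,1,-3,0],[0,0,0,0,1,-3,0],[0,0,0,0,1,-3,0],[0,0,0,0,0,0,0],[0,0,0,0,0,0,0]]}}

```text
t: 11.37
tool_pos: [0.641, 0.2572, 0.2704]
tool_rot: [2.337, 0.212, 0.098]
contact_force: [-0.2, -0.1, 0.2]
opening: -0.0001
```

Run:
```python
from h import *
now()
d=snap('scene','s7')[2];d2=snap('side','d7')[2]
for n,f,dd,rng,thr in(('scene','s7',d,(345,385,160,200),140),('side','d7',d2,(265,310,222,272),110)):
    im=cv2.imread(f'pics/{f}.png');px=[(u,v) for v in range(rng[2],rng[3]) for u in range(rng[0],rng[1])]
    W=world(n,dd,px,win=0);L=W-Hn
    m=(L@X>.02)&(L@X<.082)&(abs(L@Y)<.038)&(W[:,2]>.05)&(W[:,2]<.12)
    A=np.c_[L[m]@X,L[m]@Y,np.ones(m.sum())];z=W[m,2]
    for _ in range(4):
        s=np.linalg.lstsq(A,z,rcond=None)[0];r=abs(z-A@s);k=r<max(.003,2*r.std());A,z=A[k],z[k]
    print(n,s.round(4),len(z))
a=cv2.imread('pics/s7.png')[90:290,210:450];b=cv2.imread('pics/d7.png')[130:290,200:390]
cv2.imwrite('pics/c7.png',np.hstack([cv2.resize(a,(432,360)),cv2.resize(b,(368,360))]))
```

```text
t 11.37 tip xs,ys,z [0.0628 0.0756 0.255 ] F [-0.2 -0.1  0.2] q [ 0.53  0.37  1.35 -0.75  1.7   1.92]
scene [-0.0246 -0.0113  0.0763] 295
side [-0.0067 -0.0023  0.0732] 148
```

View pics/c7.png

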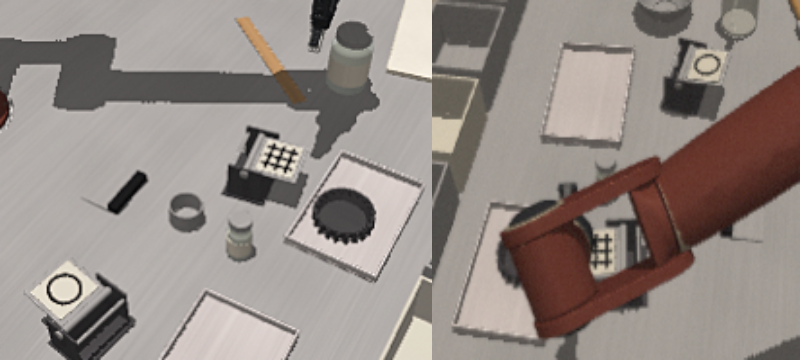

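The paddle lies level with its lattice face up, the hand is clear, and nothing else has moved. I hand the job in.

```bash
python3 -c "
from station import ctrl
print(ctrl.finish_job())"
```

```text
the job is handed in; nothing more can be done
None
```

The marker paddle in front of the tart-tin tray (the left one) is flipped over to its far side with the lattice face up, and the job is handed in. I slid the closed, tilted fingertips under it from its left side and pushed it round in one arc. At the end I pressed it down until it stopped moving at about 8 N. I then lifted the hand well clear. The clock read 11.4 s just before hand-in.

- **Paddle level:** after the hand was away, plane fits from the scene and side cameras gave slopes of -0.025 and -0.007. Both are level within measurement error, and they differ slightly because the arm partly hid the paddle in the side view.
- **Nothing touching:** the contact force was about zero after the retreat.
- **Everything else:** in the last pictures the other marker still shows its ring face. The tin, cutter, scraper, spice jar, ruler and storage jar look unmoved. I checked this by eye only. The bowl, measuring cup and brush were not fully in the last cropped view, but the arm stayed well away from them after its first move.

No check failed.

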